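# Pack the dish kit into the under-sink basket

### The job

Pack the dish kit into the wire basket: the pump bottle upright in the round cup, the square clip-lid glass container upright in the square bin, and the rectangular steel scraper flat in the long tray with its grip bar up. Set each one down on the floor of its insert rather than dropping it, and let go. Leave the look-alikes where they stand: the yellow bottle with the screw cap, the round glass jar and the scraper with the round plate.

Things in the scene. Friction and masses are not known exactly. Their poses are not given: they have to be found in the camera images.
- pump_bottle: Loose small yellow plastic bottle with a white pump head, upright. Straight round body 52 mm in diameter up to 74 mm high, then a shoulder; the pump top is 101 mm high and its spout reaches 25 mm from the axis along the body's x, so it stays within the body's outline. Origin: centre of its underside; z up. About 250 g.
- square_glass: Loose small SQUARE glass container closed by a grey plastic clip lid, 60 mm high. Glass 54 x 54 mm up to 48 mm high, lid 58 x 58 mm from 48 to 60 mm, with a thin clip flap down the middle of each side (about 60 mm across the flaps). The sides are parallel to its x and y axes. Origin: centre of its underside; z up. About 250 g. Starts upright.
- scraper: Loose stainless steel scouring scraper with a RECTANGULAR base plate, 110 mm long (along its x), 44 mm wide (y), 4 mm thick, lying flat. A grip bar 80 mm long (x) and 14 mm wide (y) runs along the middle, from 28 to 44 mm above the underside, on two posts near the bar's ends. The same both ways round. Origin: centre of its underside; z up. About 160 g.
- capped_bottle: Look-alike, to be left: yellow bottle with the same body as the pump bottle, but with a plain round white screw cap (36 mm in diameter, top at 101 mm) and no pump. Origin: centre of its underside; z up. Loose.
- round_glass: Look-alike, to be left: ROUND glass jar with a round grey clip lid, 58 mm in diameter, 60 mm high. Origin: centre of its underside; z up. Loose.
- round_scraper: Look-alike, to be left: steel scraper with the same grip bar (along x, top at 44 mm), but on a ROUND base plate 80 mm in diameter, 4 mm thick. Origin: centre of its underside; z up. Loose.
- round_cup: Round white plastic cup insert in the basket, for the pump bottle. Fixed to the basket. Inner diameter 76 mm, outer 82 mm; inner floor 3 mm and rim 38 mm above its origin. Origin: centre of its underside; z up. 
- square_bin: Square white plastic bin insert in the basket, for the square container. Fixed to the basket. Inside 82 x 82 mm, outside 88 x 88 mm, sides parallel to its x and y; inner floor 3 mm and rim 28 mm above its origin. Origin: centre of its underside; z up. 
- long_tray: Long shallow white plastic tray insert in the basket, for the rectangular scraper. Fixed to the basket. Inside 134 mm (its x) by 68 mm (its y), outside 140 x 74 mm; inner floor 3 mm and rim 15 mm above its origin. Origin: centre of its underside; z up. 
- basket: Steel wire basket on the cabinet floor, does not move. 156 mm (x) by 350 mm (y), top wire 38 mm high. Inserts stand in it 112 mm apart along its y, origins 6 mm above the cabinet floor, yaw as the basket. Origin: centre of its underside; z up. Not listed: a plug and a tablet, 14 mm high, among the loose things; 40 mm or more clear, things up to 60 mm high at the sides; taller ones farther off.

How it is judged:
By the outcome, as a careful person would: the job done as asked, in the order asked, and still so for the second after the job is handed in, with the robot touching nothing.
It also fails if it takes over 93 s, if anything falls off the work surface, if the arm or the gripper's body presses on something with over 40 N, if the wrist force passes 120 N, or if a joint passes its speed limit or range.

### The arm

A 6-joint arm with a two-finger parallel gripper is mounted at the origin on the work surface. World frame = base frame: x ahead of the robot, y to its left, z up, the work surface at z = 0. Lengths are in mm, angles in rad, forces in N, time in s.
With the tool pointing down it reaches from about 275 to 750 mm from the base axis. Payload 10.2 kg.
Tool frame: the origin (TCP) lies between the finger pads; the fingertips stand 11 mm ahead of it and the grasp point (between the pads) lies 8 mm behind it; z points along the fingers, y is the line along which they close (so a half turn about z gives the same grasp; the last joint's range is limited). The gripper opens to 85 mm and grips with 20 to 120 N. Pads are 22 mm wide; open, the fingers measure 114 mm over their backs; the gripper's body (76 mm by 85 mm) begins 54 mm behind the grasp point. The pads swing forward as they close: fully open they stand 13 mm farther back than shut.
Start: joints at [1.049, 0.313, 1.498, -0, 1.331, -0.223], TCP at [154.559, 501.74, 215.294] pointing down, gripper open.
Joint ranges: [-2.94, 2.94], [-0.97, 2.17], [0.19, 2.56], [-1.23, 4.37], [0.02, 3.11], [-2.88, 2.88]. Speed limits (rad/s): [2.39, 2.39, 3.01, 3.14, 3.14, 3.14].

### API

Orientations are given as a unit quaternion [w, x, y, z].
In Python, from rig import sense, eyes, finish_job gives the robot as it stands.
- The arm moves only by the shell command python3 -m jog 'ROWS' [FORCE]. ROWS is JSON, a list of rows, each a list of 7 numbers: the shift along the tool's x, y, z in m, then the turn, a rotation vector about the tool's x, y, z in rad, then the finger opening in m, from 0 to 0.0854. In form: [[dx, dy, dz, rx, ry, rz, gripper], ...]. A call has 1 to 5 rows; each row shifts and turns the commanded pose from where the row before left it, along the tool's axes as they then stand; what a row does not reach is not made up. A row lasts 1/10 s, in which the tool goes at most 50 mm and 8.59 degrees, less where a joint would pass 70% of its speed; a pose out of reach is approached as far as the arm can. A call is refused whole if a number of a shift passes 0.05 or a number of a turn 0.15, either way. A call with a gripper value outside its range is refused whole. The fingers move at their own pace and stop on an object; FORCE is the grip in N (left out, the last holds). Time passes only in rows, so rows that do not move let the fingers close. It gives the time, the measured TCP pose, the force, the opening and the grip force at its end, in the units of the state.
- sense(): the state, without advancing time (a new reading comes with each control period).
- eyes.capture(name): name is "scene" or "top" or "wrist"; returns the picture (400x640x3 uint8, red, green, blue); there is no depth.
- eyes.calibration(name): a dict with "fx", "fy", "cx", "cy" (pixels), "dist" ([k1, k2, p1, p2, k3] as OpenCV has them; the pictures are not rectified), "cam_to_world" (4x4, takes a point from camera to world coordinates); the wrist camera has in their place "mount" (4x4, takes a point from camera to tool coordinates, whose origin is the TCP and whose axes are the flange's). Camera axes: x right, y down, z forward; pixel columns grow to the right and rows downward; lengths in mm; the calibration is good to about 2 mm. A picture is of the moment at which its call begins: read the wrist's pose just before it. calibration takes no time and is no camera call.
- finish_job(): hands the job in; it is judged then, once.
The state is a dict: "time_s": time; "joints": joint angles; "dq": joint speeds; "tau": joint torques, N m; "eef_pos": TCP position; "ee_rot": TCP orientation; "force": force on the tool from outside, world axes, zero at the start; "wrist_torque": the same for the moment, N m; "grip_width": opening from 0.0 (shut) to 1.0 (fully open); "grip_force": force on a finger pad.
Only numpy, scipy, OpenCV 4.12 (cv2) and the standard library are available. Lean on these libraries where they do the work, as an engineer would, in place of code of your own. Each camera call takes 0.05 s, during which the arm holds its last target. There are 200 camera calls.

## Working session

There is one attempt and no reset: what is moved stays moved. The work goes in short steps, Python scripts to look and compute and a shell command to move; the robot and the scene stay as the last step left them, time stands still between calls to the robot, and variables do not carry over. Pictures are saved under pics/ and viewed, at most 17 in all, crops included, and the job is handed in when it is done.

```bash
mkdir -p pics
python3 - <<'E'
from rig import sense, eyes
import cv2,numpy as np
s=sense();print(s)
for n in("scene","top"):
    im=eyes.capture(n);cv2.imwrite(f"pics/{n}0.png",im[...,::-1]);c=eyes.calibration(n);print({k:np.round(v,3).tolist() for k,v in c.items()})
print({k:np.round(v,3).tolist() for k,v in eyes.calibration("wrist").items()})
E
```

```text
{'time_s': 0.0, 'joints': array([ 1.04859651e+00,  3.13461272e-01,  1.49842183e+00,  1.20966124e-05,
        1.33101408e+00, -2.23389125e-01]), 'dq': array([ 0.00126425,  0.00031736, -0.00135015,  0.0007974 , -0.00177798,
       -0.00071973]), 'tau': array([ 7.09784690e-04, -4.12262928e+01, -2.59747428e+01, -8.44736428e-05,
        4.07206520e-03,  2.18090906e-05]), 'eef_pos': array([154.41437795, 501.49132205, 214.73506875]), 'ee_rot': array([-2.43037409e-04,  1.48851520e-01,  9.88859343e-01, -6.05320948e-04]), 'force': array([-0.3121927 ,  0.80157951,  0.72962281]), 'wrist_torque': array([-0.00355621,  0.01745208,  0.05461876]), 'grip_force': 0.0, 'grip_width': 1.0002674683200306}
{'fx': 448.266, 'fy': 448.266, 'cx': 324.8, 'cy': 201.873, 'dist': [0.004, 0.0, 0.0, 0.0, 0.0], 'cam_to_world': [[0.547, 0.708, -0.447, 1013.219], [0.837, -0.462, 0.292, -335.713], [0.0, -0.534, -0.845, 940.53], [0.0, 0.0, 0.0, 1.0]]}
{'fx': 374.32, 'fy': 374.32, 'cx': 318.023, 'cy': 197.608, 'dist': [-0.006, 0.0, 0.0, 0.0, 0.0], 'cam_to_world': [[-0.021, -0.996, 0.089, 481.409], [-1.0, 0.022, 0.013, -13.111], [-0.015, -0.089, -0.996, 712.723], [0.0, 0.0, 0.0, 1.0]]}
{'fx': 310.355, 'fy': 310.355, 'cx': 321.856, 'cy': 200.202, 'dist': [0.01, 0.0, 0.0, 0.0, 0.0], 'mount': [[0.001, -0.948, -0.319, 82.852], [1.0, 0.002, -0.001, 1.255], [0.002, -0.319, 0.948, -157.914], [0.0, 0.0, 0.0, 1.0]]}
```

View pics/top0.png

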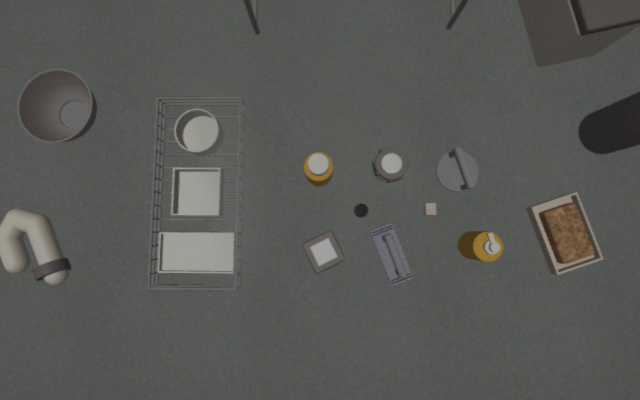

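View pics/scene0.png

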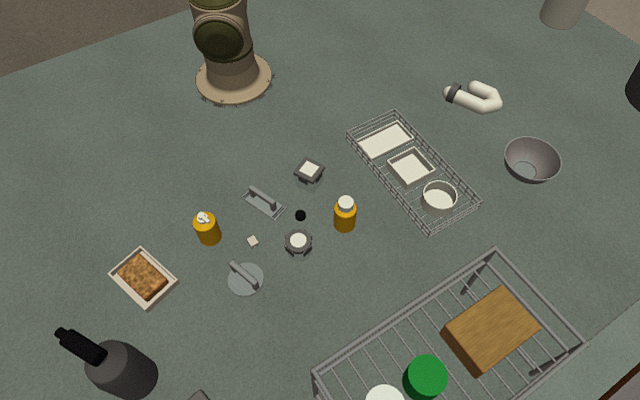

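The top view shows, left to right: basket with round cup (197,131), square bin (197,193) and tray (196,253). The square glass is at (323,251), the scraper at (391,254) and the pump bottle at (487,247). The look-alikes are at (318,166), (390,164) and (459,171). The scene view agrees.

```bash
cat > h.py <<'E'
import cv2,numpy as np
from rig import sense,eyes
from scipy.spatial.transform import Rotation as R
def pose():
    s=sense();q=s["ee_rot"];T=np.eye(4);T[:3,:3]=R.from_quat([q[1],q[2],q[3],q[0]]).as_matrix();T[:3,3]=s["eef_pos"];return T
def cast(name,px,z,T=None):
    c=eyes.calibration(name);M=np.array(c["cam_to_world"]) if name!="wrist" else T@np.array(c["mount"])
    K=np.array([[c["fx"],0,c["cx"]],[0,c["fy"],c["cy"]],[0,0,1]])
    u=cv2.undistortPoints(np.array(px,float).reshape(-1,1,2),K,np.array(c["dist"]))[:,0]
    d=np.c_[u,np.ones(len(u))]@M[:3,:3].T;o=M[:3,3]
    return (o+d*((z-o[2])/d[:,2])[:,None])[:,:2]
def rect(P):
    (c,s,a)=cv2.minAreaRect(np.float32(P));
    return np.round(c,1),np.round(s,1),round(a,1)
E
python3 - <<'E'
from h import *
im=cv2.imread("pics/top0.png");hsv=cv2.cvtColor(im,cv2.COLOR_BGR2HSV)
bg=cv2.medianBlur(im,151)
diff=np.abs(im.astype(int)-bg).max(2)
mk={"yellow":((hsv[...,1]>130)&(hsv[...,2]>90)),"white":(hsv[...,2]>165)&(hsv[...,1]<60),"diff":diff>14}
for n,m in mk.items():
    m=m.astype(np.uint8)*255
    m[:, :100]=0;m[:,525:]=0;m[:90]=0
    if n=="diff": m[:,:260]=0
    for c in cv2.findContours(m,cv2.RETR_EXTERNAL,cv2.CHAIN_APPROX_NONE)[0]:
        A=cv2.contourArea(c)
        if A<60: continue
        M=cv2.moments(c);p=[M["m10"]/M["m00"],M["m01"]/M["m00"]]
        print(n,A,np.round(p,1),cv2.boundingRect(c))
        for z in (0,4,21,34,44,60,74): print("   z",z,*rect(cast("top",c.reshape(-1,2),z))) if (z in(21,34,44,60)and n=="white")or(z in(0,74) and n=="yellow")or(z in(4,60)and n=="diff") else 0
big=cv2.resize(im[110:300,290:515],None,fx=3.5,fy=3.0*3.5/3.0,interpolation=cv2.INTER_CUBIC)
d=cv2.resize((diff[110:300,290:515]>14).astype(np.uint8)*255,None,fx=1,fy=1)
big=cv2.convertScaleAbs(big,alpha=1.6)[:590];cv2.imwrite("pics/topz.png",big);print(big.shape)
E
```

```text
yellow 385.0 [484.1 247.7] (472, 232, 31, 30)
   z 0 [ 445.4 -319.7] [56.1 53.9] 74.7
   z 74 [ 449.2 -287.9] [50.3 48.3] 74.7
yellow 179.0 [318.  172.9] (304, 154, 29, 27)
   z 0 [604.4  -4.8] [54.  50.7] 88.6
   z 74 [591.7  -5.7] [48.4 45.4] 88.6
diff 518.0 [322.8 251.6] (307, 235, 31, 32)
   z 4 [445.   -9.4] [50.3 46.3] 23.6
   z 60 [447.9  -9.7] [46.3 42.7] 23.6
diff 1134.5 [480.2 245.6] (457, 231, 47, 31)
   z 4 [ 447.4 -304.6] [85.9 55.7] 88.8
   z 60 [ 450.1 -281.6] [79.1 51.3] 88.8
diff 1217.5 [391.5 254.1] (371, 223, 42, 63)
   z 4 [ 436.2 -138.9] [109.4  44.3] 19.6
   z 60 [ 439.7 -128.9] [100.8  40.8] 19.6
diff 113.0 [430.7 208.4] (425, 203, 12, 12)
   z 4 [ 519.5 -215.8] [20.8 20.8] 88.7
   z 60 [ 516.5 -199.8] [19.2 19.2] 88.7
diff 147.0 [360.7 210.1] (354, 203, 15, 15)
   z 4 [519.2 -83.8] [25.3 27.2] 25.2
   z 60 [516.2 -78.2] [23.3 25. ] 25.2
diff 91.5 [381.7 174.6] (372, 162, 30, 21)
   z 4 [ 585.7 -129.9] [62.9 23.1] 59.1
   z 60 [ 577.5 -120.7] [57.9 21.3] 59.1
diff 343.0 [391.3 163. ] (381, 153, 22, 21)
   z 4 [ 608.2 -145.5] [40.2 38.7] 88.6
   z 60 [ 598.2 -135.1] [37.  35.7] 88.6
diff 795.0 [318.2 168.5] (303, 152, 31, 35)
   z 4 [599.9  -4.8] [57.5 65.8] 88.6
   z 60 [590.6  -5.4] [53.  60.6] 88.6
diff 1119.0 [456.9 170.4] (437, 148, 41, 43)
   z 4 [ 589.5 -270.7] [79.8 75.5] 42.6
   z 60 [ 581.  -250.4] [73.5 69.5] 42.6
(590, 788, 3)
```

View pics/topz.png

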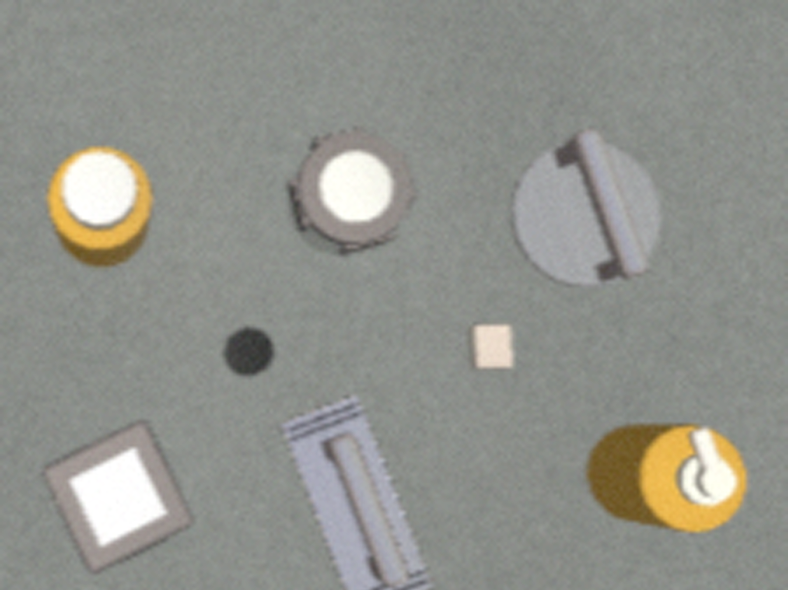

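The zoom shows the pump bottle's shoulder circle at crop (693,478) with its spout toward (700,435). The square lid's corners are (45,467), (145,421), (190,521) and (97,571), and the scraper lies about 20° off world x.

Run:
```python
from h import *
f=lambda P:np.array(P)/3.5+[290,110]
print("pump z74",cast("top",f([[693,478],[693,425],[640,478]]),74), "head z101",cast("top",f([[707,480],[700,435]]),101))
print("lid z60",rect(cast("top",f([[45,467],[145,421],[190,521],[97,571]]),60)))
im=cv2.imread("pics/top0.png");hsv=cv2.cvtColor(im,cv2.COLOR_BGR2HSV)
m=((hsv[...,2]>130)&(hsv[...,1]<60)).astype(np.uint8)*255
m=cv2.morphologyEx(m,cv2.MORPH_OPEN,np.ones((3,3)))
for c in cv2.findContours(m,cv2.RETR_EXTERNAL,cv2.CHAIN_APPROX_NONE)[0]:
    if cv2.contourArea(c)<150: continue
    b=cv2.boundingRect(c);print(cv2.contourArea(c),b)
    if 140<b[0]<260:
        for z in (9,21,34,44): print("  ",z,*rect(cast("top",c.reshape(-1,2),z)))
# scene pump/lids
s=cv2.imread("pics/scene0.png");h=cv2.cvtColor(s,cv2.COLOR_BGR2HSV)
m=((h[...,2]>130)&(h[...,1]<60)).astype(np.uint8)*255
for c in cv2.findContours(m,cv2.RETR_EXTERNAL,cv2.CHAIN_APPROX_NONE)[0]:
    A=cv2.contourArea(c);b=cv2.boundingRect(c)
    if A>60 and b[1]<260 and 150<b[0]<470:
        print("scene",A,b,[ (z,*[np.round(x,1) for x in rect(cast("scene",c.reshape(-1,2),z))]) for z in (9,60,101)])
big=cv2.resize(im[85:300,140:255],None,fx=2.7,fy=2.7,interpolation=cv2.INTER_CUBIC);s2=cv2.resize(s[100:250,330:490],None,fx=3,fy=3,interpolation=cv2.INTER_CUBIC)
o=np.zeros((590,800,3),np.uint8);o[:big.shape[0],:big.shape[1]]=big;o[:s2.shape[0],315:315+s2.shape[1]]=s2[:, :485];cv2.imwrite("pics/bk.png",o)
```

```text
pump z74 [[ 449.43104324 -289.18497104]
 [ 474.81151598 -290.71789447]
 [ 449.96358928 -263.78033127]] head z101 [[ 449.73399673 -283.88374953]
 [ 470.42253096 -281.92632332]]
lid z60 (array([446.9, -13.4]), array([56.9, 54.5]), 25.7)
400.0 (311, 239, 26, 26)
2580.0 (162, 232, 72, 41)
   9 [447.  223.6] [133.2  74.3] 88.4
   21 [447.5 219.6] [130.9  73. ] 88.4
   34 [448.2 215.2] [128.5  71.6] 88.4
   44 [448.7 211.9] [126.6  70.6] 88.4
1583.5 (0, 211, 53, 60)
410.0 (533, 195, 38, 74)
1644.5 (178, 172, 42, 43)
   9 [558.4 222.9] [76.9 80.3] 88.7
   21 [557.1 218.9] [75.6 78.9] 88.7
   34 [555.6 214.5] [74.1 77.4] 88.7
   44 [554.6 211.2] [73.  76.3] 88.7
287.5 (382, 154, 20, 19)
306.5 (308, 154, 21, 20)
919.5 (183, 116, 35, 36)
   9 [674.1 220.3] [65.7 68.7] 14.4
   21 [670.9 216.3] [64.5 67.5] 14.4
   34 [667.3 212. ] [63.3 66.3] 14.4
   44 [664.6 208.7] [62.4 65.3] 14.4
scene 493.5 (312, 246, 274, 154) [(9, array([ 9.65e+02, -2.00e-01]), array([503.6, 258.6]), np.float64(89.8)), (60, array([967.6, -18.5]), array([476.1, 244.4]), np.float64(89.8)), (101, array([969.7, -33.3]), array
[... 1968 characters left out ...]
, 49, 39) [(9, array([545.7, 239.9]), array([100.2,  94.4]), np.float64(87.9)), (60, array([571.3, 208.4]), array([94.7, 89.3]), np.float64(87.9)), (101, array([591.9, 183.1]), array([90.3, 85.1]), np.float64(87.9))]
scene 1132.0 (354, 120, 60, 40) [(9, array([437.6, 231.9]), array([143.7,  79.9]), np.float64(88.1)), (60, array([469.1, 200.8]), array([135.8,  75.5]), np.float64(88.1)), (101, array([494.5, 175.8]), array([129.5,  72. ]), np.float64(88.1))]
scene 826.0 (454, 80, 49, 32) [(9, array([462.9, 561.9]), array([130.1, 109.5]), np.float64(22.9)), (60, array([493. , 512.8]), array([123. , 103.5]), np.float64(22.9)), (101, array([517.2, 473.3]), array([117.2,  98.7]), np.float64(22.9))]
```

View pics/bk.png

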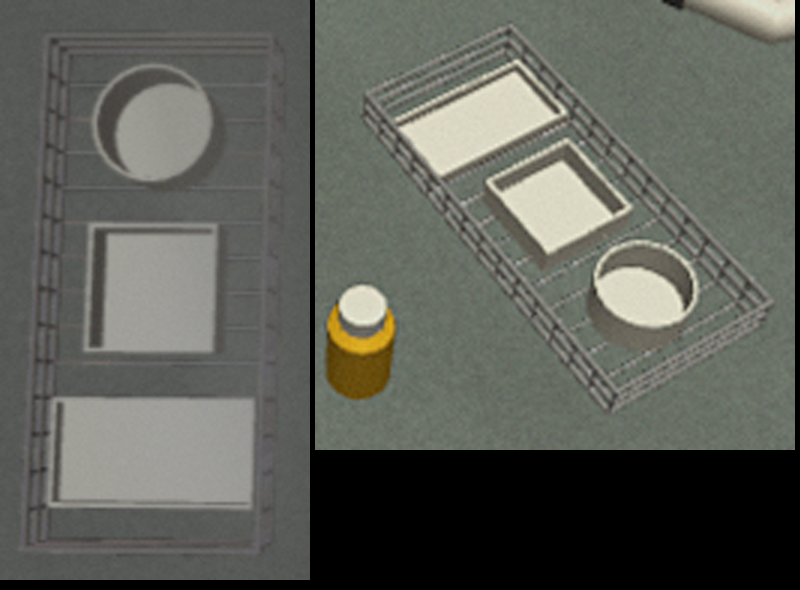

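The crop shows the rims clearly: cup centre (153,123), bin corners (87,224), (218,224), (218,353) and (84,353), and tray (50,398) to (254,508). I'll cast these and compute the first move.

```bash
cat >> h.py <<'E'
def go(x,y,z,hd=None):
    """turn about tool z first, then shifts in the turned tool axes (mm)"""
    T=pose();h=np.degrees(np.arctan2(T[1,1],T[0,1]))
    t=0 if hd is None else ((h-hd+180)%360-180)
    Rn=T[:3,:3]@R.from_euler("z",t,degrees=True).as_matrix()
    print("head %.1f turn rz %.3f rad; shift"%(h,np.radians(t)),np.round(Rn.T@(np.array([x,y,z])-T[:3,3]),1),"at",np.round(T[:3,3],1))
    return Rn
E
python3 - <<'E'
from h import *
f=lambda P:np.array(P)/2.7+[140,85]
print("cup",cast("top",f([[153,123]]),44))
print("bin",rect(cast("top",f([[87,224],[218,224],[218,353],[84,353]]),34)))
print("tray",rect(cast("top",f([[50,398],[254,398],[254,508],[52,508]]),21)))
g=lambda P:np.array(P-np.array([315,0]))/3+[330,100]
print("scene bin",rect(cast("scene",g([[487,184],[568,142],[632,208],[547,257]]),34)))
print("scene tray",rect(cast("scene",g([[396,120],[519,62],[568,113],[444,178]]),21)))
print("scene cup",cast("scene",g([[645,281]]),44))
go(449.5,-288.5,215)
E
```

```text
cup [[669.62197168 215.69829952]]
bin (array([558. , 218.8]), array([92.1, 88.2]), 88.8)
tray (array([446.6, 222.9]), array([142. ,  74.5]), 88.9)
scene bin (array([561.6, 218.1]), array([90.7, 86.3]), 89.9)
scene tray (array([450.8, 226.7]), array([135.6,  75.4]), 87.8)
scene cup [[670.10052138 217.97921296]]
head 72.9 turn rz 0.000 rad; shift [-5.146e+02 -6.681e+02  4.000e-01] at [154.4 501.5 214.8]
```

```bash
python3 -m jog '[[-0.03,-0.039,0,0,0,0,0.085],[-0.03,-0.039,0,0,0,0,0.085],[-0.03,-0.039,0,0,0,0,0.085],[-0.03,-0.039,0,0,0,0,0.085],[-0.03,-0.039,0,0,0,0,0.085]]' && python3 -m jog '[[-0.03,-0.039,0,0,0,0,0.085],[-0.03,-0.039,0,0,0,0,0.085],[-0.03,-0.039,0,0,0,0,0.085],[-0.03,-0.039,0,0,0,0,0.085],[-0.03,-0.039,0,0,0,0,0.085]]' && python3 -m jog '[[-0.03,-0.039,0,0,0,0,0.085],[-0.03,-0.039,0,0,0,0,0.085],[-0.03,-0.039,0,0,0,0,0.085],[-0.03,-0.039,0,0,0,0,0.085],[0,0,0,0,0,0,0.085]]'
python3 - <<'E'
from h import *
go(449.5,-288.5,215)
E
```

```text
time_s: 0.6
eef_pos: [240.4, 269.5, 215.1]
ee_rot: [0.0, 0.148, 0.989, -0.0]
force: [0.6, 0.6, 0.8]
grip_width: 0.998
grip_force: 0.0
time_s: 1.1
eef_pos: [326.5, 38.7, 215.4]
ee_rot: [0.0, 0.149, 0.989, 0.0]
force: [1.7, 0.6, 0.1]
grip_width: 0.997
grip_force: 0.0
time_s: 1.6
eef_pos: [396.0, -147.9, 214.6]
ee_rot: [-0.0, 0.151, 0.989, -0.0]
force: [-0.1, 1.9, 0.0]
grip_width: 0.997
grip_force: 0.0
head 72.6 turn rz 0.000 rad; shift [ -93.  -118.2   -0.5] at [ 396.  -147.9  214.6]
```

```bash
python3 -m jog '[[-0.031,-0.0385,0,0,0,0,0.085],[-0.031,-0.0385,0,0,0,0,0.085],[-0.031,-0.0385,0,0,0,0,0.085],[0,0,0,0,0,0,0.085]]'
python3 - <<'E'
from h import *
T=pose();im=eyes.capture("wrist");cv2.imwrite("pics/w1.png",im[...,::-1])
hsv=cv2.cvtColor(im,cv2.COLOR_RGB2HSV)
m=((hsv[...,1]>130)&(hsv[...,2]>60)).astype(np.uint8)*255
for c in cv2.findContours(m,cv2.RETR_EXTERNAL,cv2.CHAIN_APPROX_NONE)[0]:
    if cv2.contourArea(c)>300: print(cv2.boundingRect(c),rect(cast("wrist",c.reshape(-1,2),74,T)),rect(cast("wrist",c.reshape(-1,2),0,T)))
go(449.5,-288.5,52)
E
```

```text
time_s: 2.0
eef_pos: [450.6, -285.0, 213.6]
ee_rot: [-0.001, 0.15, 0.989, 0.0]
force: [-0.0, 0.8, 0.3]
grip_width: 0.997
grip_force: 0.0
(545, 190, 95, 65) (array([570.6, -35.7]), array([99.7, 50.5]), 52.9) (array([620. ,  19.8]), array([124.5,  63. ]), 52.9)
(143, 183, 92, 87) (array([ 454.8, -427.5]), array([84.6, 60.3]), 17.4) (array([ 475.4, -469.3]), array([105.6,  75.3]), 17.4)
(291, 148, 52, 61) (array([ 445.8, -286.2]), array([50.7, 60.7]), 50.0) (array([ 464.2, -293. ]), array([63.3, 75.8]), 50.0)
head 72.8 turn rz 0.000 rad; shift [ -1.5  -6.1 162. ] at [ 450.1 -282.5  214. ]
```

View pics/w1.png

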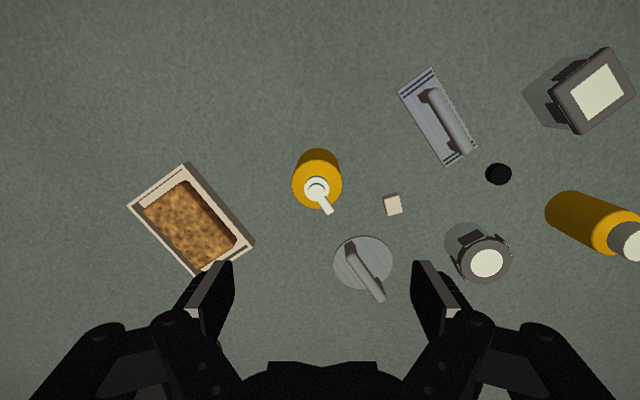

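The wrist view shows the pump bottle at (317,180) with clear space around it, consistent with the top view. I'll descend and check before closing.

```bash
python3 - <<'E'
from h import *
T=pose();print(T[:3,3],cast("wrist",[[317,184]],74,T))
E
python3 -m jog '[[0,-0.004,0.04,0,0,0,0.085],[0,0,0.04,0,0,0,0.085],[0,0,0.04,0,0,0,0.085],[0,0,0.041,0,0,0,0.085],[0,0,0,0,0,0,0.085]]'; python3 -c "
from h import *
go(449.5,-288,52)"
```

```text
[ 450.08477849 -282.49770794  213.98871152] [[ 449.17087687 -286.24890324]]
time_s: 2.55
eef_pos: [446.6, -281.8, 50.5]
ee_rot: [-0.004, 0.148, 0.989, 0.003]
force: [0.3, -0.1, 0.2]
grip_width: 0.995
grip_force: 0.0
head 72.9 turn rz 0.000 rad; shift [-4.6 -5.1 -1.5] at [ 446.6 -281.8   50.5]
```

```bash
python3 -m jog '[[0,0,0,0,0,0,0.085],[0,0,0,0,0,0,0.085]]'; python3 -c "
from h import *
go(449.5,-287.5,52)"
```

```text
time_s: 2.75
eef_pos: [449.9, -285.7, 56.8]
ee_rot: [0.002, 0.149, 0.989, -0.001]
force: [0.6, -0.2, 0.4]
grip_width: 0.998
grip_force: 0.0
head 72.9 turn rz 0.000 rad; shift [-0.1 -1.8  4.9] at [ 449.9 -285.7   56.8]
```

```bash
python3 -m jog '[[0,-0.0015,0.003,0,0,0,0.085],[0,0,0,0,0,0,0.04],[0,0,0,0,0,0,0.04],[0,0,0,0,0,0,0.04],[0,0,0,0,0,0,0.04]]' 40; python3 -m jog '[[0,0,0,0,0,0,0.04],[0,0,0,0,0,0,0.04],[0,0,0,0,0,0,0.04]]'; python3 -c "
from h import *
go(449.5,-287.5,52)"
```

```text
time_s: 3.25
eef_pos: [448.9, -287.4, 52.3]
ee_rot: [0.001, 0.149, 0.989, -0.001]
force: [-1.3, -0.2, 5.7]
grip_width: 0.568
grip_force: 40.2
time_s: 3.55
eef_pos: [448.9, -287.4, 52.3]
ee_rot: [0.001, 0.149, 0.989, -0.001]
force: [-1.0, -1.1, 6.0]
grip_width: 0.571
grip_force: 40.2
head 72.9 turn rz 0.000 rad; shift [-0.6  0.   0.3] at [ 448.9 -287.4   52.3]
```

```bash
python3 -m jog '[[0,0,-0.02,0,0,0,0.04],[0,0,-0.04,0,0,0,0.04],[0,0,-0.04,0,0,0,0.04],[0,0,-0.04,0,0,0,0.04],[0,0,-0.01,0,0,0,0.04]]' && python3 -m jog '[[-0.002,0.02,0,0,0,0,0.04],[-0.004,0.036,0,0,0,0,0.04],[-0.005,0.045,0,0,0,0,0.04],[-0.005,0.045,0,0,0,0,0.04],[-0.005,0.045,0,0,0,0,0.04]]' && python3 -m jog '[[-0.005,0.045,0,0,0,0,0.04],[-0.005,0.045,0,0,0,0,0.04],[-0.005,0.045,0,0,0,0,0.04],[-0.005,0.045,0,0,0,0,0.04],[-0.005,0.045,0,0,0,0,0.04]]' && python3 -m jog '[[-0.005,0.045,0,0,0,0,0.04],[-0.004,0.036,0,0,0,0,0.04],[-0.002,0.02,0,0,0,0,0.04],[0,0,0,0,0,0,0.04],[0,0,0,0,0,0,0.04]]'; python3 -c "
from h import *
go(669.8,216.5,180)
im=eyes.capture('wrist');cv2.imwrite('pics/w2.png',im[...,::-1])"
```

```text
time_s: 4.05
eef_pos: [449.5, -287.6, 205.4]
ee_rot: [0.003, 0.149, 0.989, -0.002]
force: [0.8, -0.5, -2.6]
grip_width: 0.568
grip_force: 42.3
time_s: 4.55
eef_pos: [524.7, -108.5, 200.0]
ee_rot: [-0.001, 0.149, 0.989, 0.0]
force: [0.9, -0.1, -2.3]
grip_width: 0.565
grip_force: 42.3
time_s: 5.05
eef_pos: [614.8, 99.2, 199.7]
ee_rot: [-0.001, 0.149, 0.989, -0.0]
force: [0.9, -0.9, -2.4]
grip_width: 0.569
grip_force: 42.3
time_s: 5.55
eef_pos: [654.7, 190.3, 199.7]
ee_rot: [-0.001, 0.149, 0.989, -0.001]
force: [0.5, -1.2, -3.5]
grip_width: 0.566
grip_force: 42.4
head 72.9 turn rz 0.000 rad; shift [-6.8 29.5 19.6] at [654.7 190.3 199.7]
```

View pics/w2.png

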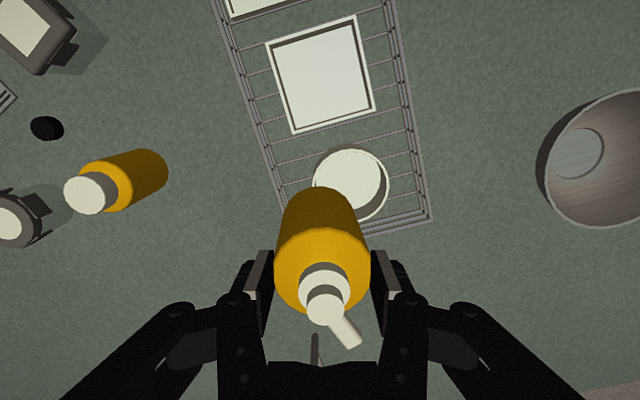

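The wrist view shows the bottle upright in the grip. The cup rim spans about (312–389, 145–221), and the bin's corners are (265,44), (355,15), (376,110) and (293,134). The cup is to the front right of the bottle.

```bash
python3 - <<'E'
from h import *
T=pose()
print("cup",cast("wrist",[[350.5,183]],44,T),"rim",cast("wrist",[[312,183],[389,183],[350,145]],44,T))
print("bin",rect(cast("wrist",[[265,44],[355,15],[376,110],[293,134]],34,T)))
E
python3 -m jog '[[-0.007,0.0295,0,0,0,0,0.04],[0,0,0,0,0,0,0.04],[0,0,0,0,0,0,0.04]]'; python3 -c "
from h import *
go(669.8,216.5,62)"
```

```text
cup [[667.31685378 217.87932681]] rim [[655.48409965 179.28630265]
 [679.13836741 256.41540293]
 [628.93962481 227.9257516 ]]
bin (array([560.3, 219.7]), array([87.4, 86.7]), 88.8)
time_s: 5.9
eef_pos: [670.4, 215.8, 200.9]
ee_rot: [-0.0, 0.149, 0.989, -0.0]
force: [-0.8, -1.6, -3.6]
grip_width: 0.564
grip_force: 42.6
head 72.8 turn rz 0.000 rad; shift [  0.7   0.6 138.9] at [670.4 215.8 200.9]
```

```bash
python3 -m jog '[[0,0.001,0.03,0,0,0,0.04],[0,0,0.04,0,0,0,0.04],[0,0,0.04,0,0,0,0.04],[0,0,0.02,0,0,0,0.04],[0,0,0,0,0,0,0.04]]'; python3 -m jog '[[0,0,0,0,0,0,0.04],[0,0,0,0,0,0,0.04]]'; python3 -c "
from h import *
go(669.5,217,61.3)"
```

```text
time_s: 6.4
eef_pos: [668.9, 216.1, 68.0]
ee_rot: [-0.003, 0.15, 0.989, -0.001]
force: [-0.9, -0.1, -3.1]
grip_width: 0.566
grip_force: 42.6
time_s: 6.6
eef_pos: [671.8, 217.4, 73.8]
ee_rot: [0.002, 0.149, 0.989, 0.001]
force: [0.5, 0.8, -2.5]
grip_width: 0.564
grip_force: 42.6
head 72.9 turn rz 0.000 rad; shift [ 2.2 -1.  12.5] at [671.8 217.4  73.8]
```

```bash
python3 -m jog '[[0.001,0,0.004,0,0,0,0.04],[0.001,0,0.003,0,0,0,0.04],[0,0,0.002,0,0,0,0.04],[0,0,0.001,0,0,0,0.04],[0,0,0,0,0,0,0.04]]'; python3 -m jog '[[0,0,0.001,0,0,0,0.04],[0,0,0,0,0,0,0.04]]';python3 -m jog '[[0,0,0.001,0,0,0,0.04],[0,0,0,0,0,0,0.04]]'
```

```text
time_s: 7.1
eef_pos: [669.1, 218.2, 61.6]
ee_rot: [0.0, 0.149, 0.989, 0.0]
force: [-1.0, -0.6, -0.6]
grip_width: 0.566
grip_force: 42.9
time_s: 7.3
eef_pos: [669.5, 218.1, 61.5]
ee_rot: [0.001, 0.149, 0.989, 0.0]
force: [-0.2, -1.8, 4.4]
grip_width: 0.565
grip_force: 43.8
time_s: 7.5
eef_pos: [669.8, 218.0, 61.4]
ee_rot: [0.001, 0.149, 0.989, 0.0]
force: [-2.3, -3.2, 10.1]
grip_width: 0.563
grip_force: 44.7
```

```bash
python3 -m jog '[[0,0,-0.001,0,0,0,0.07],[0,0,0,0,0,0,0.085],[0,0,0,0,0,0,0.085],[0,0,0,0,0,0,0.085],[0,0,0,0,0,0,0.085]]' && python3 -m jog '[[0,0,-0.02,0,0,0,0.085],[0,0,-0.04,0,0,0,0.085],[0,0,-0.04,0,0,0,0.085],[0,0,-0.04,0,0,0,0.085],[0,0,-0.01,0,0,0,0.085]]'; python3 -c "
from h import *
im=eyes.capture('scene');cv2.imwrite('pics/s2.png',cv2.resize(im[100:260,320:500,::-1],None,fx=3,fy=3))
go(446.5,-12,150,115.7)"
```

```text
time_s: 8.0
eef_pos: [668.9, 218.3, 60.1]
ee_rot: [-0.0, 0.149, 0.989, -0.0]
force: [-0.4, -0.1, -0.6]
grip_width: 0.994
grip_force: 0.0
time_s: 8.5
eef_pos: [670.1, 218.6, 215.9]
ee_rot: [0.004, 0.149, 0.989, 0.001]
force: [0.3, -0.3, 0.5]
grip_width: 0.997
grip_force: 0.0
head 72.9 turn rz -0.747 rad; shift [ 301.8 -110.6   63.1] at [670.  218.5 214.9]
```

View pics/s2.png

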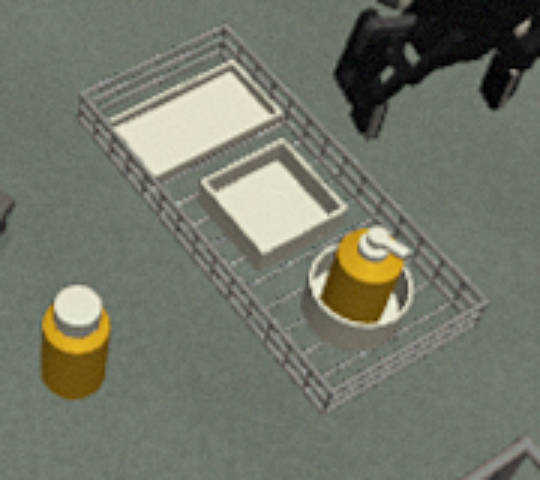

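The pump bottle stands upright in the cup, centred at about (365,275) in the crop. Next is the glass.

```bash
python3 -m jog '[[0,0,0,0,0,-0.149,0.085],[0,0,0,0,0,-0.149,0.085],[0,0,0,0,0,-0.149,0.085],[0,0,0,0,0,-0.149,0.085],[0,0,0,0,0,-0.149,0.085]]' && python3 -m jog '[[0.045,-0.0165,0,0,0,0,0.085],[0.045,-0.0165,0,0,0,0,0.085],[0.045,-0.0165,0,0,0,0,0.085],[0.045,-0.0165,0,0,0,0,0.085],[0.045,-0.0165,0,0,0,0,0.085]]' && python3 -m jog '[[0.045,-0.0165,0,0,0,0,0.085],[0.03,-0.0115,0,0,0,0,0.085],[0,0,0,0,0,0,0.085],[0,0,0,0,0,0,0.085],[0,0,0,0,0,0,0.085]]'
python3 - <<'E'
from h import *
T=pose();im=eyes.capture('wrist')[...,::-1];cv2.imwrite('pics/w3.png',im)
hsv=cv2.cvtColor(im,cv2.COLOR_BGR2HSV)
m=((hsv[...,2]>150)&(hsv[...,1]<60)).astype(np.uint8)*255
for c in cv2.findContours(m,cv2.RETR_EXTERNAL,cv2.CHAIN_APPROX_NONE)[0]:
    if cv2.contourArea(c)>400: print(cv2.boundingRect(c),rect(cast("wrist",c.reshape(-1,2),60,T)))
go(446.5,-12,100,115.7)
E
```

```text
time_s: 9.05
eef_pos: [668.5, 218.2, 208.4]
ee_rot: [-0.001, -0.224, 0.975, 0.0]
force: [-0.6, 0.3, -0.1]
grip_width: 0.999
grip_force: 0.0
time_s: 9.55
eef_pos: [499.3, 45.8, 208.8]
ee_rot: [-0.001, -0.221, 0.975, 0.0]
force: [0.3, -1.7, -0.3]
grip_width: 0.995
grip_force: 0.0
time_s: 10.05
eef_pos: [446.3, -10.3, 209.7]
ee_rot: [-0.0, -0.222, 0.975, 0.0]
force: [0.0, 0.2, 0.0]
grip_width: 0.995
grip_force: 0.0
(246, 302, 34, 28) (array([626.5,  -0.7]), array([38.7, 39.3]), 25.6)
(143, 239, 34, 29) (array([ 598.7, -135. ]), array([35.7, 34.8]), 83.5)
(429, 204, 125, 92) (array([438.4, 193.7]), array([120.9,  65.7]), 88.3)
(302, 163, 36, 34) (array([446.3, -11.9]), array([34.8, 36.1]), 25.7)
head 115.6 turn rz -0.001 rad; shift [  0.5  -1.8 109.7] at [446.3 -10.2 209.7]
```

View pics/w3.png

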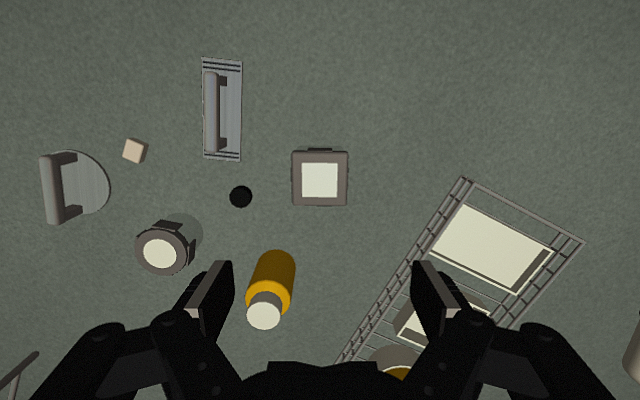

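The wrist view shows the square lid at (320,178), squared up with the gripper; cast gives (446.3, -11.9), yaw 25.7°.

```bash
python3 -m jog '[[0,-0.0015,0.03,0,0,0,0.085],[0,0,0.045,0,0,0,0.085],[0,0,0.045,0,0,0,0.085],[0,0,0.03,0,0,0,0.085],[0,0,0.01,0,0,0,0.085]]' && python3 -m jog '[[0,0,0,0,0,0,0.085],[0,0,0,0,0,0,0.085],[0,0,0,0,0,0,0.085]]'; python3 -c "
from h import *
go(446.3,-11.9,40.5,115.7)"
```

```text
time_s: 10.6
eef_pos: [445.3, -11.2, 47.5]
ee_rot: [-0.002, -0.222, 0.975, 0.001]
force: [0.7, -0.5, -0.0]
grip_width: 0.996
grip_force: 0.0
time_s: 10.9
eef_pos: [447.7, -12.4, 51.7]
ee_rot: [0.001, -0.221, 0.975, -0.001]
force: [-0.6, 0.0, -0.1]
grip_width: 0.992
grip_force: 0.0
head 115.6 turn rz -0.002 rad; shift [ 1.1  1.  11.2] at [447.7 -12.4  51.7]
```

```bash
python3 -m jog '[[0,0,0.006,0,0,0,0.085],[0,0,0.004,0,0,0,0.085],[0,0,0,0,0,0,0.085],[0,0,0,0,0,0,0.045],[0,0,0,0,0,0,0.045]]' 40 && python3 -m jog '[[0,0,0,0,0,0,0.045],[0,0,0,0,0,0,0.045],[0,0,0,0,0,0,0.045],[0,0,0,0,0,0,0.045]]'; python3 -c "
from h import *
go(446.3,-11.9,160,115.7)"
```

```text
time_s: 11.4
eef_pos: [446.7, -12.3, 40.4]
ee_rot: [0.0, -0.221, 0.975, -0.0]
force: [-0.6, 0.4, 0.5]
grip_width: 0.694
grip_force: 0.0
time_s: 11.8
eef_pos: [447.8, -12.5, 41.7]
ee_rot: [0.001, -0.221, 0.975, -0.001]
force: [-0.8, -0.3, 14.1]
grip_width: 0.529
grip_force: 7.3
head 115.6 turn rz -0.002 rad; shift [   0.8    0.9 -118.3] at [447.8 -12.5  41.7]
```

Run:
```python
from h import *
a=eyes.capture('wrist')[...,::-1][100:400,140:500];b=eyes.capture('scene')[...,::-1][90:240,230:390]
o=np.zeros((560,800,3),np.uint8);o[:300,:360]=a;b=cv2.resize(b,None,fx=2.7,fy=2.7);o[:b.shape[0],365:365+b.shape[1]]=b
cv2.imwrite('pics/c4.png',cv2.convertScaleAbs(o,alpha=1.4));s=sense();print(s['grip_width'],s['grip_force'],s['force'])
```

```text
0.5251473958427662 7.324620244035032 [-2.25050631  1.04494925 13.90075458]
```

View pics/c4.png

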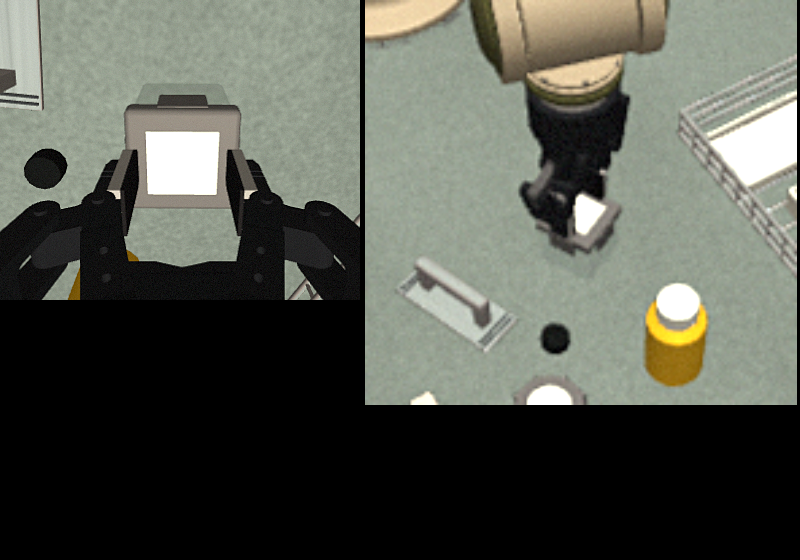

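The gripper straddles the lid properly (pads at crop x≈125 and 240), but the commanded opening was the limit. I'll close further.

```bash
python3 -m jog '[[0,0,0,0,0,0,0.035],[0,0,0,0,0,0,0.035],[0,0,0,0,0,0,0.035]]' 40
python3 - <<'E'
from h import *
a=eyes.capture('wrist')[...,::-1][150:360,220:420];cv2.imwrite('pics/c5.png',cv2.resize(a,None,fx=2.5,fy=2.5))
E
```

```text
time_s: 12.2
eef_pos: [448.2, -12.3, 43.0]
ee_rot: [0.002, -0.221, 0.975, -0.001]
force: [-6.5, 3.0, 31.1]
grip_width: 0.414
grip_force: 15.6
```

View pics/c5.png

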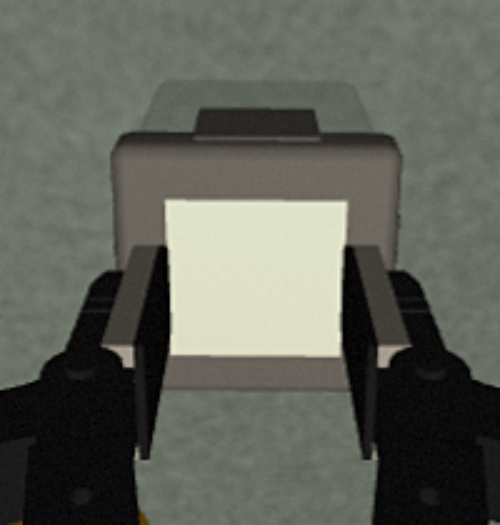

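The crop shows the pads resting on top of the lid: tips at rows ~245, inside the lid outline. The real tips sit about 20–30 mm behind the TCP, so I need to open and go lower.

```bash
python3 -m jog '[[0,0,-0.01,0,0,0,0.085],[0,0,-0.005,0,0,0,0.085],[0,0,0,0,0,0,0.085],[0,0,0,0,0,0,0.085],[0,0,0,0,0,0,0.085]]'
python3 - <<'E'
from h import *
T=pose();im=eyes.capture('wrist')[...,::-1];cv2.imwrite('pics/c6.png',im)
hsv=cv2.cvtColor(im,cv2.COLOR_BGR2HSV)
m=((hsv[...,2]>150)&(hsv[...,1]<60)).astype(np.uint8)*255
for c in cv2.findContours(m,cv2.RETR_EXTERNAL,cv2.CHAIN_APPROX_NONE)[0]:
    if cv2.contourArea(c)>400: print(cv2.boundingRect(c),rect(cast("wrist",c.reshape(-1,2),60,T)))
go(446.3,-11.9,16,115.7)
E
```

```text
time_s: 12.75
eef_pos: [446.4, -12.2, 54.9]
ee_rot: [-0.0, -0.221, 0.975, 0.0]
force: [0.1, 0.5, 0.1]
grip_width: 0.997
grip_force: 0.0
(10, 351, 50, 41) (array([ 596.8, -141.1]), array([22.4, 35.4]), 73.3)
(534, 281, 106, 113) (array([422.4, 164.7]), array([92.5, 42.8]), 73.6)
(287, 223, 68, 60) (array([446.6, -11.7]), array([36.2, 36.2]), 25.3)
(0, 176, 18, 35) (array([ 484.8, -171.1]), array([17.5,  8.1]), 0.6)
head 115.6 turn rz -0.002 rad; shift [-0.1  0.3 38.9] at [446.4 -12.2  54.9]
```

View pics/c6.png

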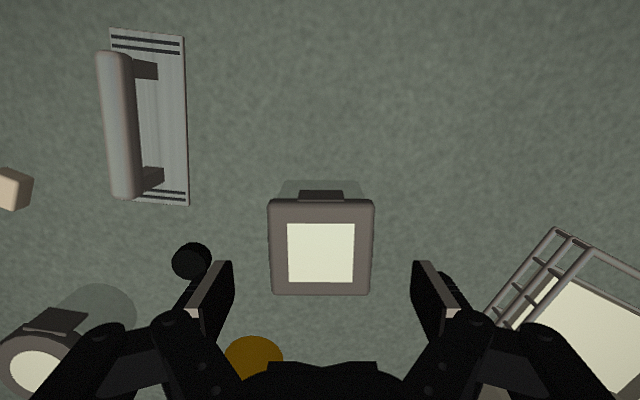

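The wrist view shows the glass undisturbed at (320,247), between the open fingers; the plug at (190,262) is clear. I'll descend to TCP z≈16.

```bash
python3 -m jog '[[0,0,0.01,0,0,0,0.085],[0,0,0.01,0,0,0,0.085],[0,0,0.01,0,0,0,0.085],[0,0,0.008,0,0,0,0.085],[0,0,0,0,0,0,0.085]]' && python3 -m jog '[[0,0,0,0,0,0,0.085],[0,0,0,0,0,0,0.045],[0,0,0,0,0,0,0.045],[0,0,0,0,0,0,0.045],[0,0,0,0,0,0,0.045]]' 40 && python3 -m jog '[[0,0,0,0,0,0,0.045],[0,0,0,0,0,0,0.045]]'
```

```text
time_s: 13.3
eef_pos: [445.8, -12.0, 16.0]
ee_rot: [-0.001, -0.221, 0.975, 0.001]
force: [-1.1, -0.0, -0.0]
grip_width: 0.995
grip_force: 0.0
time_s: 13.8
eef_pos: [446.9, -12.3, 17.9]
ee_rot: [0.0, -0.221, 0.975, -0.0]
force: [-1.3, 0.3, 6.0]
grip_width: 0.669
grip_force: 42.1
time_s: 14.0
eef_pos: [446.9, -12.3, 17.9]
ee_rot: [0.0, -0.221, 0.975, -0.0]
force: [-1.2, 0.3, 5.9]
grip_width: 0.673
grip_force: 42.1
```

```bash
python3 -m jog '[[0,0,-0.02,0,0,0,0.045],[0,0,-0.03,0,0,0,0.045],[0,0,-0.03,0,0,0,0.045],[0,0,-0.02,0,0,0,0.045],[0,0,0,0,0,0,0.045]]' && python3 -m jog '[[0,0,0,0,0,0.119,0.045],[0,0,0,0,0,0.119,0.045],[0,0,0,0,0,0.119,0.045],[0,0,0,0,0,0.119,0.045],[0,0,0,0,0,0,0.045]]'; python3 -c "
from h import *
go(558.8,219.3,118,88.3);print(sense()['force'],sense()['grip_width'])"
```

```text
time_s: 14.5
eef_pos: [447.8, -12.5, 119.3]
ee_rot: [0.002, -0.221, 0.975, -0.001]
force: [0.3, -0.5, -2.7]
grip_width: 0.668
grip_force: 44.8
time_s: 15.0
eef_pos: [446.0, -12.0, 116.0]
ee_rot: [-0.001, 0.015, 1.0, 0.0]
force: [-0.4, 0.5, -1.9]
grip_width: 0.671
grip_force: 44.7
head 88.2 turn rz -0.001 rad; shift [-105.9  234.6   -2.1] at [446. -12. 116.]
[-0.35364984  0.48918463 -1.93697726] 0.670810287365696
```

```bash
python3 -m jog '[[-0.01,0.022,0,0,0,0,0.045],[-0.02,0.0445,0,0,0,0,0.045],[-0.02,0.0445,0,0,0,0,0.045],[-0.02,0.0445,0,0,0,0,0.045],[-0.02,0.0445,0,0,0,0,0.045]]' && python3 -m jog '[[-0.011,0.024,0,0,0,0,0.045],[-0.005,0.0105,0,0,0,0,0.045],[0,0,0,0,0,0,0.045],[0,0,0,0,0,0,0.045],[0,0,0,0,0,0,0.045]]'; python3 -c "
from h import *
go(558.8,219.3,27,88.3);im=eyes.capture('wrist');cv2.imwrite('pics/w7.png',im[...,::-1])"
```

```text
time_s: 15.5
eef_pos: [542.7, 186.9, 116.1]
ee_rot: [-0.001, 0.013, 1.0, -0.0]
force: [1.2, -1.4, -1.9]
grip_width: 0.671
grip_force: 44.7
time_s: 16.0
eef_pos: [559.3, 217.7, 117.2]
ee_rot: [-0.0, 0.015, 1.0, -0.0]
force: [0.3, -0.7, -2.4]
grip_width: 0.667
grip_force: 44.7
head 88.2 turn rz -0.001 rad; shift [ 0.5  1.6 90.2] at [559.3 217.7 117.2]
```

View pics/w7.png

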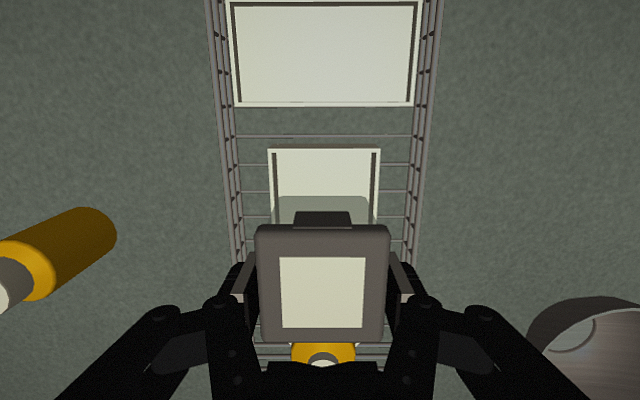

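The glass is level in the grip, lid at (322,290). The bin's edge at row 148 spans 268–380, aligned with it. I'll lower it.

```bash
python3 -c "
from h import *
print(cast('wrist',[[268,148],[380,148]],34,pose()).mean(0)+[44,0])"
python3 -m jog '[[0,0.001,0.02,0,0,0,0.045],[0,0,0.03,0,0,0,0.045],[0,0,0.02,0,0,0,0.045],[0,0,0.01,0,0,0,0.045],[0,0,0,0,0,0,0.045]]' && python3 -m jog '[[0,0,0,0,0,0,0.045],[0,0,0,0,0,0,0.045]]'; python3 -c "
from h import *
go(558.8,219.3,27,88.3)"
```

```text
[559.45175973 221.78543818]
time_s: 16.55
eef_pos: [559.1, 219.4, 36.5]
ee_rot: [-0.001, 0.015, 1.0, -0.0]
force: [-0.3, 0.3, -1.3]
grip_width: 0.667
grip_force: 44.7
time_s: 16.75
eef_pos: [560.3, 220.0, 38.6]
ee_rot: [0.001, 0.015, 1.0, 0.0]
force: [0.8, -0.9, -1.7]
grip_width: 0.675
grip_force: 44.7
head 88.3 turn rz -0.000 rad; shift [ 1.5 -0.8 11.6] at [560.3 220.   38.6]
```

```bash
python3 -m jog '[[0,0,0.004,0,0,0,0.045],[0,0,0.003,0,0,0,0.045],[0,0,0.002,0,0,0,0.045],[0,0,0,0,0,0,0.045],[0,0,0,0,0,0,0.045]]' && python3 -m jog '[[0,0,0.001,0,0,0,0.045],[0,0,0,0,0,0,0.045]]' && python3 -m jog '[[0,0,0.001,0,0,0,0.045],[0,0,0,0,0,0,0.045]]'
```

```text
time_s: 17.25
eef_pos: [559.6, 220.0, 28.3]
ee_rot: [-0.0, 0.015, 1.0, 0.0]
force: [0.5, 0.4, -1.7]
grip_width: 0.668
grip_force: 44.7
time_s: 17.45
eef_pos: [559.5, 220.0, 27.2]
ee_rot: [-0.0, 0.015, 1.0, -0.0]
force: [-0.5, 0.3, -1.3]
grip_width: 0.669
grip_force: 44.7
time_s: 17.65
eef_pos: [559.7, 220.0, 27.0]
ee_rot: [0.0, 0.015, 1.0, 0.0]
force: [-2.7, -1.5, 3.9]
grip_width: 0.67
grip_force: 45.4
```

```bash
python3 -m jog '[[0,0,0,0,0,0,0.085],[0,0,0,0,0,0,0.085],[0,0,0,0,0,0,0.085],[0,0,0,0,0,0,0.085]]' && python3 -m jog '[[0,0,-0.015,0,0,0,0.085],[0,0,-0.04,0,0,0,0.085],[0,0,-0.04,0,0,0,0.085],[0,0,-0.04,0,0,0,0.085],[0,0,-0.03,0,0,0,0.085]]' && python3 -m jog '[[0,0,0,0,0,-0.124,0.085],[0,0,0,0,0,-0.124,0.085],[0,0,0,0,0,-0.124,0.085],[0,0,0,0,0,0,0.085]]' ; python3 -c "
from h import *
go(436.5,-139,180,109.6)"
```

```text
time_s: 18.05
eef_pos: [559.6, 220.0, 26.2]
ee_rot: [0.0, 0.015, 1.0, 0.0]
force: [-0.5, 0.3, 0.2]
grip_width: 0.994
grip_force: 0.0
time_s: 18.55
eef_pos: [559.9, 220.1, 195.4]
ee_rot: [0.002, 0.015, 1.0, 0.0]
force: [0.3, 0.6, -0.0]
grip_width: 0.998
grip_force: 0.0
time_s: 18.95
eef_pos: [559.6, 220.0, 192.4]
ee_rot: [0.001, -0.171, 0.985, 0.0]
force: [-0.4, -0.0, -0.1]
grip_width: 0.992
grip_force: 0.0
head 109.7 turn rz 0.001 rad; shift [ 236.4 -296.9   12.2] at [559.6 220.  192.4]
```

```bash
python3 -m jog '[[0.03,-0.0375,0,0,0,0,0.085],[0.03,-0.0375,0,0,0,0,0.085],[0.03,-0.0375,0,0,0,0,0.085],[0.03,-0.0375,0,0,0,0,0.085],[0.03,-0.0375,0,0,0,0,0.085]]' && python3 -m jog '[[0.03,-0.0375,0,0,0,0,0.06],[0.03,-0.0375,0,0,0,0,0.06],[0.026,-0.034,0,0,0,0,0.06],[0,0,0,0,0,0,0.06],[0,0,0,0,0,0,0.06]]'
python3 - <<'E'
from h import *
T=pose();im=eyes.capture('wrist')[...,::-1];cv2.imwrite('pics/w8.png',im)
go(436.5,-139,18,109.6)
E
```

```text
time_s: 19.45
eef_pos: [480.3, -8.5, 192.1]
ee_rot: [0.001, -0.169, 0.986, -0.0]
force: [1.7, -0.6, 0.4]
grip_width: 0.995
grip_force: 0.0
time_s: 19.95
eef_pos: [436.7, -138.9, 191.8]
ee_rot: [0.0, -0.168, 0.986, -0.0]
force: [1.2, 1.1, 0.1]
grip_width: 0.705
grip_force: 0.0
head 109.5 turn rz -0.002 rad; shift [  0.8  -0.7 173.7] at [ 436.9 -138.1  191.7]
```

View pics/w8.png

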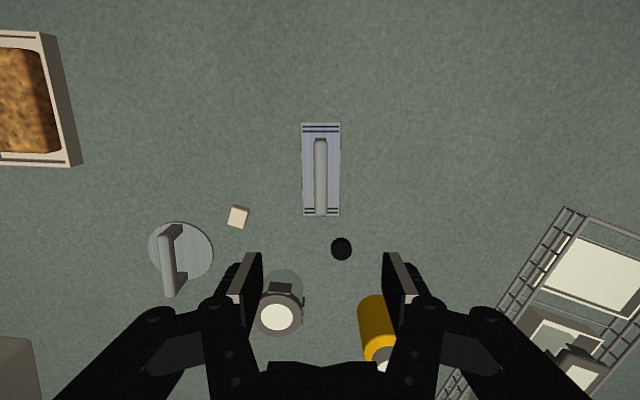

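The scraper plate spans (302,123)–(340,216), with the bar along column 321: aligned with the gripper.

```bash
python3 -c "
from h import *
print(cast('wrist',[[321,169.5]],4,pose()),cast('wrist',[[321,177]],44,pose()))"
python3 -m jog '[[0,0,0.03,0,0,0,0.06],[0,0,0.045,0,0,0,0.06],[0,0,0.045,0,0,0,0.06],[0,0,0.03,0,0,0,0.06],[0,0,0.01,0,0,0,0.06]]' && python3 -m jog '[[0,0,0,0,0,0,0.06],[0,0,0,0,0,0,0.06],[0,0,0,0,0,0,0.06],[0,0,0,0,0,0,0.06]]'; python3 -c "
from h import *
go(436.5,-139,10,109.6)"
```

```text
[[ 434.45291675 -138.91158896]] [[ 433.04308969 -139.2398848 ]]
time_s: 20.5
eef_pos: [435.9, -136.4, 29.1]
ee_rot: [-0.002, -0.171, 0.985, 0.002]
force: [0.4, 0.1, -0.0]
grip_width: 0.698
grip_force: 0.0
time_s: 20.9
eef_pos: [437.4, -138.8, 32.4]
ee_rot: [0.001, -0.17, 0.985, -0.001]
force: [0.5, -1.0, 0.2]
grip_width: 0.701
grip_force: 0.0
head 109.6 turn rz 0.000 rad; shift [ 0.9  0.1 22.4] at [ 437.4 -138.8   32.4]
```

```bash
python3 -m jog '[[0.002,0,0.008,0,0,0,0.06],[0,0,0.008,0,0,0,0.06],[0,0,0.005,0,0,0,0.06],[0,0,0,0,0,0,0.06],[0,0,0,0,0,0,0.06]]' && python3 -m jog '[[0,0,0,0,0,0,0.005],[0,0,0,0,0,0,0.005],[0,0,0,0,0,0,0.005],[0,0,0,0,0,0,0.005],[0,0,0,0,0,0,0.005]]' 60 && python3 -m jog '[[0,0,0,0,0,0,0.005],[0,0,0,0,0,0,0.005],[0,0,0,0,0,0,0.005]]'
python3 - <<'E'
from h import *
go(436.5,-139,10,109.6)
a=eyes.capture('wrist')[...,::-1];cv2.imwrite('pics/w9.png',a[120:380,180:460])
E
```

```text
time_s: 21.4
eef_pos: [434.8, -139.2, 10.2]
ee_rot: [-0.0, -0.17, 0.985, 0.0]
force: [-0.6, 0.2, 0.9]
grip_width: 0.701
grip_force: 0.0
time_s: 21.9
eef_pos: [435.1, -139.3, 10.5]
ee_rot: [0.0, -0.17, 0.985, -0.0]
force: [-0.6, -1.0, 2.0]
grip_width: 0.145
grip_force: 60.8
time_s: 22.2
eef_pos: [435.1, -139.4, 10.5]
ee_rot: [0.0, -0.17, 0.985, -0.0]
force: [0.2, -1.6, 3.9]
grip_width: 0.15
grip_force: 61.2
head 109.6 turn rz 0.000 rad; shift [-1.5 -0.1  0.5] at [ 435.1 -139.4   10.5]
```

View pics/w9.png

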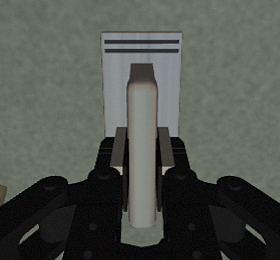

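The bar is gripped centrally. I'll lift, turn 111° and carry it to the tray.

```bash
python3 -m jog '[[0,0,-0.02,0,0,0,0.005],[0,0,-0.03,0,0,0,0.005],[0,0,-0.04,0,0,0,0.005],[0,0,-0.03,0,0,0,0.005],[0,0,0,0,0,0.1,0.005]]' && python3 -m jog '[[0,0,0,0,0,0.145,0.005],[0,0,0,0,0,0.145,0.005],[0,0,0,0,0,0.145,0.005],[0,0,0,0,0,0.145,0.005],[0,0,0,0,0,0.145,0.005]]' && python3 -m jog '[[0,0,0,0,0,0.145,0.005],[0,0,0,0,0,0.145,0.005],[0,0,0,0,0,0.145,0.005],[0,0,0,0,0,0.145,0.005],[0,0,0,0,0,0.145,0.005]]' && python3 -m jog '[[0,0,0,0,0,0.145,0.005],[0,0,0,0,0,0.145,0.005],[0,0,0,0,0,0.1,0.005],[0,0,0,0,0,0,0.005],[0,0,0,0,0,0,0.005]]'; python3 -c "
from h import *
go(447.4,223.5,130,-1.7)"
```

```text
time_s: 22.75
eef_pos: [436.1, -139.7, 133.5]
ee_rot: [0.002, -0.12, 0.993, -0.002]
force: [0.7, 0.4, -2.1]
grip_width: 0.142
grip_force: 60.6
time_s: 23.25
eef_pos: [434.3, -138.7, 129.7]
ee_rot: [-0.001, 0.242, 0.97, 0.0]
force: [0.7, 0.4, -0.7]
grip_width: 0.146
grip_force: 60.5
time_s: 23.75
eef_pos: [434.4, -138.7, 129.7]
ee_rot: [-0.001, 0.57, 0.821, 0.0]
force: [1.1, 0.6, -0.5]
grip_width: 0.145
grip_force: 60.5
time_s: 24.25
eef_pos: [434.6, -138.9, 129.9]
ee_rot: [-0.001, 0.716, 0.699, -0.0]
force: [0.7, -0.8, -1.0]
grip_width: 0.145
grip_force: 60.5
head -1.4 turn rz 0.005 rad; shift [3.626e+02 2.100e+00 2.000e-01] at [ 434.6 -138.9  129.9]
```

```bash
python3 -m jog '[[0.02,0,0,0,0,0.005,0.005],[0.045,0,0,0,0,0,0.005],[0.045,0,0,0,0,0,0.005],[0.045,0,0,0,0,0,0.005],[0.045,0,0,0,0,0,0.005]]' && python3 -m jog '[[0.045,0,0,0,0,0,0.005],[0.045,0,0,0,0,0,0.005],[0.045,0.001,0,0,0,0,0.005],[0.02,0.001,0,0,0,0,0.005],[0.006,0,0,0,0,0,0.005]]' && python3 -m jog '[[0,0,0,0,0,0,0.005],[0,0,0,0,0,0,0.005]]'; python3 -c "
from h import *
go(447.4,223.5,19,-1.7);im=eyes.capture('wrist');cv2.imwrite('pics/w10.png',im[...,::-1])
print(sense()['joints'].round(2))"
```

```text
time_s: 24.75
eef_pos: [440.8, 62.5, 130.3]
ee_rot: [-0.0, 0.718, 0.696, -0.0]
force: [1.1, -0.8, -0.4]
grip_width: 0.146
grip_force: 60.5
time_s: 25.25
eef_pos: [447.8, 223.4, 129.9]
ee_rot: [-0.0, 0.717, 0.697, -0.0]
force: [-0.5, -1.1, -1.5]
grip_width: 0.15
grip_force: 60.5
time_s: 25.45
eef_pos: [448.3, 220.6, 130.2]
ee_rot: [-0.0, 0.718, 0.696, -0.0]
force: [-0.7, -0.8, -1.1]
grip_width: 0.143
grip_force: 60.5
head -1.8 turn rz -0.002 rad; shift [  2.9  -0.9 111.2] at [448.3 220.6 130.2]
[ 0.22  0.34  1.69 -0.    1.11  0.26]
```

View pics/w10.png

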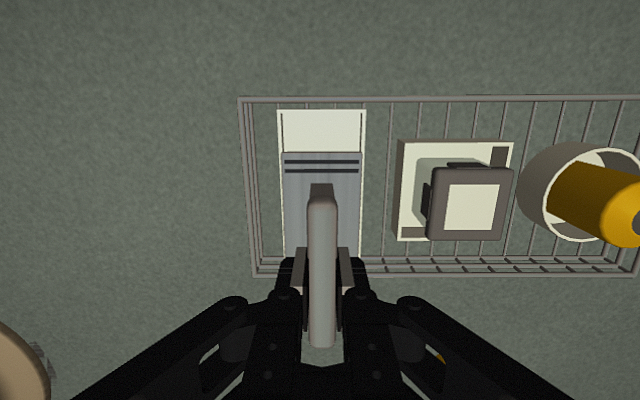

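The plate lies over the tray, with tray columns 278–366 around plate columns 283–362. The glass stands upright in the bin at (465,205) and the bottle in the cup. I'll lower it.

```bash
python3 -c "
from h import *
T=pose();p=cast('wrist',[[278,110],[366,110]],21,T);print(p, p.mean(0)-[0,70])"
python3 -m jog '[[0.003,0,0.02,0,0,0,0.005],[0,-0.001,0.03,0,0,0,0.005],[0,0,0.03,0,0,0,0.005],[0,0,0.015,0,0,0,0.005],[0,0,0,0,0,0,0.005]]' && python3 -m jog '[[0,0,0,0,0,0,0.005],[0,0,0,0,0,0,0.005],[0,0,0,0,0,0,0.005]]'; python3 -c "
from h import *
go(447.4,223.5,19.5,-1.7)"
```

```text
[[414.06737926 293.34998568]
 [486.7674807  291.05731165]] [450.41742998 222.20364866]
time_s: 26.0
eef_pos: [446.4, 223.3, 33.7]
ee_rot: [-0.001, 0.719, 0.695, -0.002]
force: [0.6, 0.5, -1.1]
grip_width: 0.15
grip_force: 60.5
time_s: 26.3
eef_pos: [448.0, 224.6, 36.3]
ee_rot: [0.0, 0.718, 0.696, 0.001]
force: [0.1, -0.4, -1.2]
grip_width: 0.146
grip_force: 60.5
head -1.8 turn rz -0.003 rad; shift [-1.1 -0.6 16.8] at [448.  224.6  36.3]
```

```bash
python3 -m jog '[[0,0,0.006,0,0,0,0.005],[0,0,0.005,0,0,0,0.005],[0,0,0.003,0,0,0,0.005],[0,0,0,0,0,0,0.005],[0,0,0,0,0,0,0.005]]' && python3 -m jog '[[0,0,0.001,0,0,0,0.005],[0,0,0,0,0,0,0.005]]' && python3 -m jog '[[0,0,0.001,0,0,0,0.005],[0,0,0,0,0,0,0.005]]'
```

```text
time_s: 26.8
eef_pos: [447.4, 224.6, 21.2]
ee_rot: [-0.0, 0.718, 0.696, -0.0]
force: [-0.3, -0.5, -1.8]
grip_width: 0.148
grip_force: 60.5
time_s: 27.0
eef_pos: [447.5, 224.6, 20.3]
ee_rot: [0.0, 0.718, 0.696, 0.0]
force: [0.5, -0.0, -0.1]
grip_width: 0.147
grip_force: 60.5
time_s: 27.2
eef_pos: [447.5, 224.7, 19.5]
ee_rot: [0.0, 0.718, 0.696, 0.0]
force: [-1.2, 0.6, 2.4]
grip_width: 0.151
grip_force: 60.8
```

```bash
python3 -m jog '[[0,0,0,0,0,0,0.045],[0,0,0,0,0,0,0.045],[0,0,0,0,0,0,0.045],[0,0,0,0,0,0,0.045]]' && python3 -m jog '[[0,0,-0.01,0,0,0,0.045],[0,0,-0.03,0,0,0,0.045],[0,0,-0.045,0,0,0,0.045],[0,0,-0.045,0,0,0,0.045],[0,0,-0.04,0,0,0,0.045]]' && python3 -m jog '[[-0.045,0,0,0,0,0,0.045],[-0.045,0,0,0,0,0,0.045],[-0.045,0,0,0,0,0,0.045],[-0.045,0,0,0,0,0,0.045],[-0.045,0,0,0,0,0,0.045]]' && python3 -m jog '[[0,0,0,0,0,0,0.045],[0,0,0,0,0,0,0.045]]'; python3 -c "
from h import *
a=eyes.capture('top')[...,::-1][80:300,130:520];b=eyes.capture('scene')[...,::-1][90:300,180:500]
o=np.zeros((600,800,3),np.uint8);o[:220,:390]=a;b=cv2.resize(b,None,fx=1.75,fy=1.75);o[225:225+b.shape[0],:b.shape[1]]=b;cv2.imwrite('pics/f.png',cv2.convertScaleAbs(o,alpha=1.3))"
```

```text
time_s: 27.6
eef_pos: [447.4, 224.6, 19.3]
ee_rot: [-0.0, 0.718, 0.696, -0.0]
force: [-0.2, -0.6, -1.0]
grip_width: 0.526
grip_force: 0.0
time_s: 28.1
eef_pos: [447.3, 224.6, 192.4]
ee_rot: [0.0, 0.718, 0.696, 0.001]
force: [1.3, 0.1, -0.1]
grip_width: 0.527
grip_force: 0.0
time_s: 28.6
eef_pos: [439.8, -1.9, 190.2]
ee_rot: [0.001, 0.718, 0.696, 0.0]
force: [1.3, -0.1, 0.5]
grip_width: 0.524
grip_force: 0.0
time_s: 28.8
eef_pos: [440.2, -0.8, 189.9]
ee_rot: [0.0, 0.719, 0.695, 0.0]
force: [0.1, 0.3, -0.5]
grip_width: 0.526
grip_force: 0.0
```

View pics/f.png

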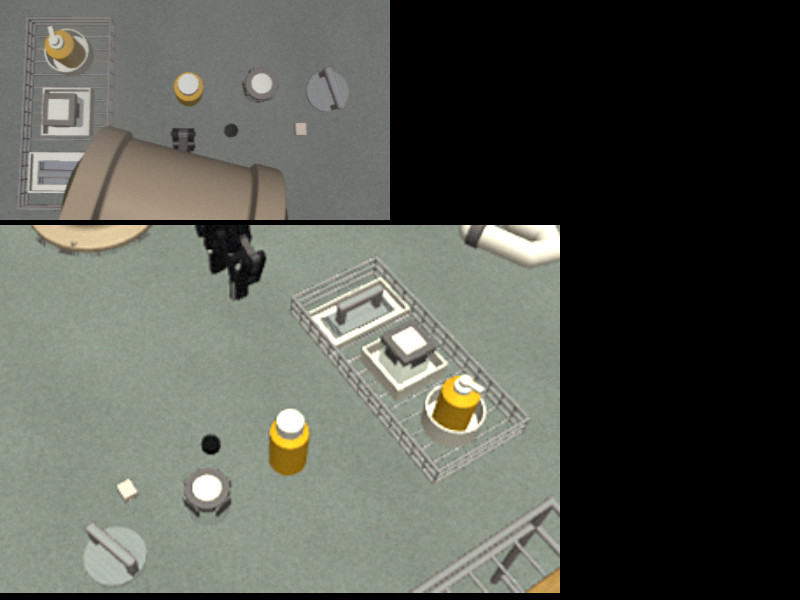

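The scene view shows all three items upright or flat in their inserts: scraper (360,305), glass (405,355), bottle (458,405). The look-alikes stand untouched and the gripper is clear.

```bash
python3 -c "
from rig import finish_job
print(finish_job())"
```

```text
the job is handed in; nothing more can be done
None
```

The job is handed in at about 29 s of the 93 s: the pump bottle, square glass and scraper each sit on the floor of their insert, released and in the order asked, and the look-alikes stand where they were; my first try at the glass closed on its lid (31 N at the wrist) without visibly moving it.

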